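Slide the spacer along the fence into the stop corner

TASK

Get the oblong two-hole wooden spacer ready for drilling in the jig: with the fingertips, push it across the board until its long side is flat against the fence, then slide it along the fence into the corner pocket of the T-shaped stop (not the end with the round dog), keeping it against the fence, until it sits flush against both the fence and the stop. Push it only, never lift it off the board or tip it, and leave the plug, offcut and pencil on the board where they are.

Things in the scene. Friction and masses are not known exactly. Their poses are not given: they have to be found in the camera images.
- jig: Fixed drilling jig on the bench: plywood board 200 (x) x 520 (y) x 18 mm, with a straight wooden fence along its far side. Origin: centre of its underside; board top at z = 18. The fence runs along the jig's y; its working face is the plane x = +50, facing -x; 22 mm thick, 30 mm high above the board. A spacer flush with the fence has its centre at jig x = +28; home in the pocket, |y| = 133 mm.
- stop: Fixed dark T-shaped stop on the board, at jig x = 20, y = +180 or -180 mm (varies), axes as the jig's. Origin: on the board top, mid-crossbar. Crossbar: x -40 to +30 (meets the fence), y -12 to +12, 26 mm high. Keeper strip along the fence: x -31 to -19, y -75 to +75, 6 mm high; with the fence it makes a pocket 49 mm wide, entered from mid-board. Spacer home: centre 47 mm from this origin along y.
- dog: Fixed round dark wooden dog, 38 mm across, 26 mm high, on the board at the opposite end to the stop (jig x = 20, y = -180 or +180 mm). Origin: centre of its underside. Not the place to go.
- spacer: The part: loose oblong wooden block with two dark holes in its top, 44 (its x) x 70 (its y) x 20 mm high, 35 to 70 g. Origin: centre of its underside. Starts flat on mid-board, on the robot's side of the fence (jig x -50 to -20, y -40 to +40 mm), turned up to 0.4 rad from the jig's axes. Slides with ordinary wood friction.
- plug: Bystander: upright round light wooden plug, 30 mm across, 36 mm high, loose near one end of the board on its near side (jig x about -75, |y| about 200 mm). Origin: centre of its underside.
- offcut: Bystander: light wooden offcut 34 x 34 x 24 mm, no holes, loose near the other end of the board on its near side. Origin: centre of its underside.
- pencil: Bystander: flat carpenter's pencil 13 x 150 x 7 mm, lying on the board behind the fence, along it. Origin: underside, mid-length.
Things that resemble listed ones, but are neither listed nor needed, are in the scene too. Several things have the shape of the spacer; the one meant has the colours described above.

How it is judged:
On the way:
1. the spacer's long side lies flat against the fence (within 4 mm, 0.07 rad), in the middle of the board (centre within 85 mm of mid-fence), before it goes along to the stop (x of spacer in the frame of jig above 0.024 m and angle between the x axis of spacer and the x axis of jig, either way round below 0.07 rad and y of spacer in the frame of jig between -0.085 and 0.085 m and z of spacer in the frame of jig below 0.022 m), for 0.1 s.
At the end, for the whole second after the job is handed in: The spacer lies flat and at rest on the board in the pocket, its long side within 2.8 mm of the fence and 0.05 rad of parallel to it, its leading end within 3 mm of the T-shaped stop's crossbar, on the inner side of the stop (x of spacer in the frame of jig between 0.0252 and 0.031 m and angle between the x axis of spacer and the x axis of jig, either way round below 0.05 rad and y of spacer in the frame of stop between -0.05 and 0.05 m and y of spacer in the frame of jig between -0.14 and 0.14 m and z of spacer in the frame of jig below 0.021 m and angle between spacer's own z axis and vertical below 0.06 rad and linear speed of spacer below 0.01 m/s); the robot touches nothing.
It fails at once if the spacer is lifted more than 8 mm off the board (z of spacer in the frame of jig above 0.026 m).
It fails at once if the spacer is tipped by more than 0.25 rad (angle between spacer's own z axis and vertical above 0.25 rad).
It fails at once if the spacer is more than 12 mm off the fence while it is along at either end (centre more than 90 mm from mid-fence) (x of spacer in the frame of jig below 0.016 m and (y of spacer in the frame of jig above 0.09 m or y of spacer in the frame of jig below -0.09 m)).
It fails at once if the plug, the offcut or the pencil is moved by more than 20 mm (distance of any of plug, offcut, pencil from where it was at the start of the episode above 0.02 m).
It also fails if it takes over 54 s, if anything falls off the work surface, if the arm or the gripper's body presses on something with over 40 N, if the wrist force passes 120 N, or if a joint passes its speed limit or range.

ROBOT

A 7-joint arm with a two-finger parallel gripper is mounted at the origin on the work surface. World frame = base frame: x ahead of the robot, y to its left, z up, the work surface at z = 0. Lengths are in m, angles in rad, forces in N, time in s.
With the tool pointing down it reaches from about 0.425 to 0.925 m from the base axis. Payload 6.8 kg.
Tool frame: the origin (TCP) lies on the centre line of the jaws, within the pads' length; the fingertips stand 14 mm ahead of it and the grasp point (between the pads) lies 5 mm behind it (r.nose_length is the distance from the TCP to the fingertips, in m); z points along the fingers, y is the direction in which the jaws open and shut (so a half turn about z gives the same grasp; the last joint's range is limited). The gripper opens to 85 mm and grips with 20 to 120 N. Pads are 22 mm wide; open, the fingers measure 114 mm over their backs; the gripper's body (76 mm by 85 mm) begins 54 mm behind the grasp point. The pads swing forward as they close: fully open they stand 13 mm farther back than shut.
Start: joints at [1.177, 0.477, 0.022, 1.555, -0.011, 1.109, -0.083], TCP at [0.19, -0.648, 0.245] pointing down, gripper open.
Joint ranges: [-2.96, 2.96], [-0.34, 2.1], [-1.41, 1.46], [0.24, 2.44], [-1.37, 4.51], [0.17, 1.92], [-2.96, 2.96]. Speed limits (rad/s): [2.39, 2.39, 3.14, 3.14, 3.14, 3.14, 3.14].

INTERFACE

Orientations are given as a rotation vector (axis times angle).
In Python, from bench import r, imaging, look_for, outline_of gives the robot as it stands. The module is installed in compiled form; this text tells all that it offers.
- The arm moves only by the tool carry_out, never from a script. Its arguments are lists of equal length, an entry for each row: "offset": the shift along the tool's x, y, z as a fraction of full scale, a list of three; "turn": the turn, a rotation vector about the tool's x, y, z as a fraction of full scale, a list of three. A call has 1 to 8 rows; each row is the pose to reach, as a shift and turn from the pose commanded when the call began, along the tool's axes at that moment; what a row does not reach only later rows make up. Full scale, the value 1, is 0.5 m for a shift and 1.5 rad for a turn. A row lasts 1/10 s, in which the tool goes at most 50 mm and 8.59 degrees, less where a joint would pass 70% of its speed; a pose out of reach is approached as far as the arm can. A call with a number of a shift or a turn outside -1 to 1 is refused whole. A call with a gripper value outside its range is refused whole. "hand" is the closure, from 0 (fully open) to 1 (shut), set as the call begins (left out, the last holds). The fingers move at their own pace and stop on an object; "force" is the grip in N (left out, the last holds). Time passes only in rows, so rows that repeat a pose let the fingers close. It gives the time, the measured TCP pose, the force and the opening at its end, in the units of the state.
- r.get_obs(): the state, without advancing time (a new reading comes with each control period).
- imaging.grab_frame(name): name is "scene" or "top" or "wrist"; returns a dict with "pixels" (400x640x3 uint8, red, green, blue), "fx", "fy", "cx", "cy" (pixels), "R" (3x3) and "t" (3): a world point X has camera coordinates R X + t. Camera axes: x right, y down, z forward; pixel columns grow to the right and rows downward; lengths in m; the calibration is good to about 2 mm. A picture is of the moment at which its call begins. There is no depth.
- r.hand_in(): hands the job in, once; it reports no verdict.
Trained networks look in the newest picture that a camera, given by its name, has taken for a name from the list of things; names that differ only in an ending like _2 or _b are one class to them, and where a whole thing is asked for, a point or a joint stands for the part that bears it (a point fixed in the world has none). Each returns a list of dicts, best first, with "score" (0 to 1); they miss things now and then, are a little off and sometimes report something else, mostly with a low value. They report only what shows in the picture. A call takes as long as a camera call. They do not tell look-alikes from the thing itself.
- look_for(query, camera): "xyz" ([x, y, z] in m, in the coordinates of the camera as it stood for that picture, good to about 4 mm: the middle of the surface that is visible of it).
- outline_of(query, camera): "region" (400x640 bool, what is visible of it).
The state is a dict: "clock": time; "joints": joint angles; "qvel": joint speeds; "tau": joint torques, N m; "tcp_pos": TCP position; "orientation": TCP orientation; "contact_force": force on the tool from outside, world axes, zero at the start; "moment": the same for the moment, N m; "grip_width": finger opening in m.
Only numpy, scipy, OpenCV 4.12 (cv2) and the standard library are available. Lean on these libraries where they do the work, as an engineer would, in place of code of your own. Each camera call takes 0.05 s, during which the arm holds its last target. There are 200 camera calls.

## Working session

There is one attempt and no reset: what is moved stays moved. The work goes in short steps, Python scripts to look and compute and a tool call to move; the robot and the scene stay as the last step left them, time stands still between calls to the robot, and variables do not carry over. Pictures are saved under pics/ and viewed, about 8 in all and at most 12, crops included, and the job is handed in when it is done.

Besides the shell and the picture viewer there is one more tool, called after ">>>" as name(argument=value, ...) on one line, values as JSON. carry_out: Moves the arm, as the interface text tells. Shift numbers are shares of 0.5 m and turn numbers shares of 1.5 rad, none past 1 either way. Its arguments: {"type":"object","properties":{"offset":{"type":"array","items":{"type":"array","items":{"type":"number","minimum":-1,"maximum":1}}},"turn":{"type":"array","items":{"type":"array","items":{"type":"number","minimum":-1,"maximum":1}}},"hand":{"type":"number"},"force":{"type":"number"}},"required":["offset","turn"]}

```bash
mkdir -p pics; cat > h.py <<'E'
import numpy as np, cv2
from bench import r, imaging, look_for, outline_of
from scipy.spatial.transform import Rotation as Ro
def grab(c,f=None):
    d=imaging.grab_frame(c)
    if f: cv2.imwrite('pics/'+f,d['pixels'][:,:,::-1])
    return d
def toworld(d,p): return np.array(d['R']).T@(np.array(p)-np.array(d['t']))
def proj(d,X):
    c=np.array(d['R'])@np.array(X)+np.array(d['t']); return np.array([d['fx']*c[0]/c[2]+d['cx'],d['fy']*c[1]/c[2]+d['cy']])
def unproj(d,uv,z):
    R=np.array(d['R']);t=np.array(d['t']);o=-R.T@t
    v=R.T@np.array([(uv[0]-d['cx'])/d['fx'],(uv[1]-d['cy'])/d['fy'],1]); return o+v*(z-o[2])/v[2]
E
python3 - <<'E'
from h import *
ds={c:grab(c,c+'0.png') for c in('top','scene')}
o=r.get_obs(); print(o['tcp_pos'],o['orientation'],o['grip_width'])
for c,d in ds.items():
    for n in('jig','stop','dog','spacer','plug','offcut','pencil'):
        for x in look_for(n,c)[:4]:
            w=toworld(d,x['xyz']); print(c,n,round(x['score'],2),w.round(3),proj(d,w).round())
E
```

```text
[ 0.1901392  -0.647118    0.24440004] [-3.10790665e+00 -4.47186912e-01  5.82957925e-04] 0.0852283847688592
top jig 0.91 [0.524 0.07  0.018] [286. 194.]
top stop 0.9 [ 0.507 -0.104  0.042] [377. 203.]
top dog 0.9 [0.557 0.255 0.044] [187. 174.]
top spacer 0.91 [0.353 0.245 0.021] [192. 282.]
top spacer 0.7 [0.338 0.083 0.023] [277. 291.]
top spacer 0.67 [0.477 0.095 0.035] [272. 217.]
top plug 0.59 [ 0.437 -0.117  0.051] [385. 240.]
top plug 0.53 [0.467 0.291 0.045] [166. 221.]
top plug 0.39 [0.478 0.095 0.034] [272. 217.]
top offcut 0.83 [0.468 0.288 0.045] [167. 221.]
top pencil 0.87 [0.619 0.17  0.027] [235. 144.]
scene jig 0.77 [0.544 0.012 0.019] [347. 222.]
scene stop 0.62 [ 0.509 -0.114  0.032] [297. 244.]
scene stop 0.32 [0.484 0.085 0.035] [345. 189.]
scene dog 0.7 [0.568 0.241 0.042] [410. 168.]
scene spacer 0.66 [0.36  0.237 0.022] [341. 145.]
scene spacer 0.58 [0.485 0.088 0.034] [346. 189.]
scene spacer 0.56 [0.349 0.079 0.019] [300. 173.]
scene spacer 0.56 [ 0.443 -0.122  0.047] [271. 227.]
scene plug 0.76 [ 0.444 -0.122  0.047] [272. 227.]
scene plug 0.23 [ 0.508 -0.112  0.033] [298. 243.]
scene offcut 0.75 [0.468 0.286 0.037] [385. 147.]
scene pencil 0.5 [0.618 0.16  0.024] [410. 199.]
```

View pics/top0.png

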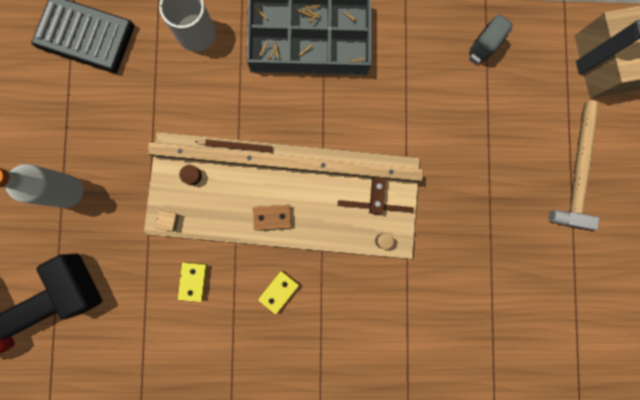

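View pics/scene0.png

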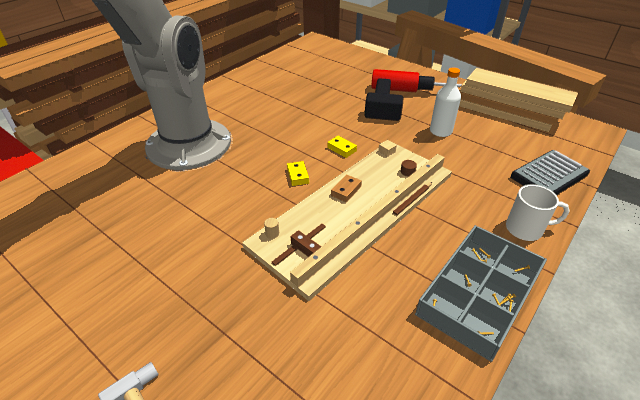

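The candidates are the block at top (272,217), brown-orange wood with two dark holes and lying on the board, and two yellow two-hole blocks at (192,282) and (277,291), off the board. The first fits the description. I'll confirm it in a crop and fit the jig pose.

```bash
cat >> h.py <<'E'
def mv(p,yaw,label=''):
    "fractions for a pose with tool down, tool x at world angle yaw"
    o=r.get_obs();R0=Ro.from_rotvec(o['orientation'])
    T=Ro.from_matrix(np.array([[np.cos(yaw),np.sin(yaw),0],[np.sin(yaw),-np.cos(yaw),0],[0,0,-1]]))
    print(label,'off',(R0.inv().apply(np.array(p)-o['tcp_pos'])/.5).round(4),'turn',((R0.inv()*T).as_rotvec()/1.5).round(4))
E
python3 - <<'E'
from h import *
d=grab('top')
im=d['pixels'][:,:,::-1].copy()
cv2.imwrite('pics/crop.png',cv2.resize(im[125:315,140:430],None,fx=2.7,fy=2.7,interpolation=cv2.INTER_CUBIC))
for x in outline_of('jig','top')[:1]:
    c=max(cv2.findContours(x['region'].astype(np.uint8),0,1)[0],key=cv2.contourArea)
    rr=cv2.minAreaRect(c);print(rr)
    print([unproj(d,p,.018).round(4) for p in cv2.boxPoints(rr)])
for x in outline_of('spacer','top')[:4]:
    c=max(cv2.findContours(x['region'].astype(np.uint8),0,1)[0],key=cv2.contourArea)
    rr=cv2.minAreaRect(c);print('sp',rr,unproj(d,rr[0],.038),x['score'])
for x in outline_of('stop','top')[:1]+outline_of('dog','top')[:1]:
    c=max(cv2.findContours(x['region'].astype(np.uint8),0,1)[0],key=cv2.contourArea)
    rr=cv2.minAreaRect(c);print(rr,unproj(d,rr[0],.044),x['score'])
mv([.45,-.35,.25],-.1);mv([.45,.0,.25],-.1)
E
```

```text
((383.5, 240.5), (15.0, 17.0), 90.0)
[array([ 0.4503, -0.1046,  0.018 ]), array([ 0.4507, -0.1381,  0.018 ]), array([ 0.4215, -0.138 ,  0.018 ]), array([ 0.4212, -0.1047,  0.018 ])]
sp ((271.0365905761719, 217.3292694091797), (23.632347106933594, 37.76758575439453), 83.6598129272461) [0.47731604 0.09651991 0.038     ] 0.9
sp ((192.28219604492188, 281.8191833496094), (27.5320987701416, 38.314632415771484), 6.009005546569824) [0.35554925 0.23976437 0.038     ] 0.71
sp ((278.1336669921875, 292.3366394042969), (22.304040908813477, 36.93886947631836), 39.289405822753906) [0.33728997 0.0804295  0.038     ] 0.66
((375.0, 195.5), (37.0, 76.0), 90.0) [ 0.521117  -0.1002736  0.044    ] 0.93
 off [ 0.6661 -0.4247 -0.0094] turn [ 0.     -0.      0.2572]
 off [ 0.8635 -1.0963 -0.0094] turn [ 0.     -0.      0.2572]
```

View pics/crop.png

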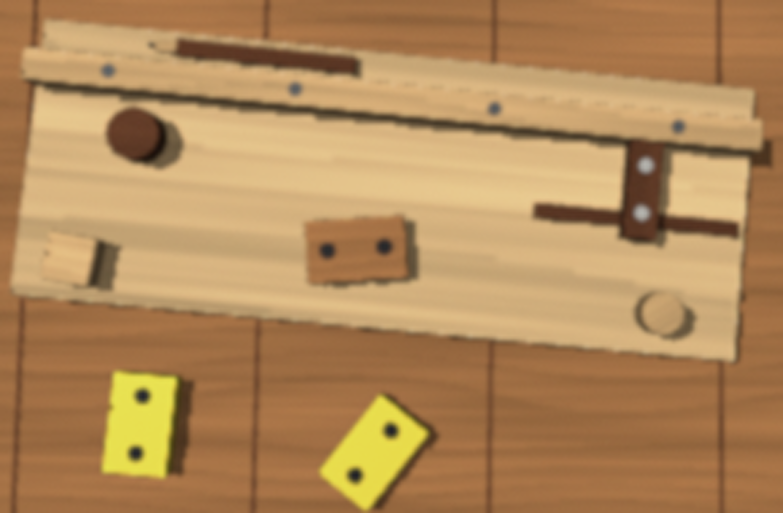

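The crop confirms it: brown-orange block with two dark holes at crop (355,250), and the yellow ones lie off the board. The T-stop is at the right (-y) end, and the jig yaw is about -0.1.

>>> carry_out(offset=[[0.67,-0.42,0],[0.67,-0.42,0],[0.67,-0.42,0],[0.67,-0.42,0],[0.67,-0.42,0],[0.67,-0.42,0],[0.67,-0.42,0],[0.67,-0.42,0]], turn=[[0,0,0.257],[0,0,0.257],[0,0,0.257],[0,0,0.257],[0,0,0.257],[0,0,0.257],[0,0,0.257],[0,0,0.257]])

```text
clock: 1.85
tcp_pos: [0.4541, -0.3495, 0.2457]
orientation: [3.138, -0.155, 0.001]
contact_force: [1.6, -0.6, 0.2]
grip_width: 0.0855
```

```bash
python3 - <<'E'
from h import *
d=grab('top')
def crop(u,v): return (140+u/2.7,125+v/2.7)
# fence front-top edge z=.048, keeper top z=.024, stop screw, spacer corners z .038
P={'fA':((23,74),.048),'fB':((762,150),.048),'kA':((536,211),.024),'kB':((738,231),.024),'s1':((646,164),.044),'s2':((641,212),.044),'stop_bl':((619,236),.044),'stop_br':((657,242),.044),'dog':((134,134),.044),
'c1':((303,221),.038),'c2':((404,215),.038),'c3':((411,277),.038),'c4':((308,285),.038)}
for k,(p,z) in P.items(): print(k,unproj(d,crop(*p),z).round(4))
o=r.get_obs();print(o['tcp_pos'])
mv([.45,-.05,.25],-.1)
E
```

```text
fA [0.5955 0.3266 0.048 ]
fB [ 0.5507 -0.1901  0.048 ]
kA [ 0.5073 -0.0323  0.024 ]
kB [ 0.4949 -0.1789  0.024 ]
s1 [ 0.54   -0.1084  0.044 ]
s2 [ 0.5059 -0.1049  0.044 ]
stop_bl [ 0.4887 -0.0894  0.044 ]
stop_br [ 0.4849 -0.1162  0.044 ]
dog [0.5554 0.2501 0.044 ]
c1 [0.4967 0.1324 0.038 ]
c2 [0.5019 0.0618 0.038 ]
c3 [0.4584 0.0562 0.038 ]
c4 [0.4519 0.1279 0.038 ]
[ 0.46042909 -0.34187244  0.24567549]
 off [-0.0723 -0.5797 -0.0064] turn [-0.0029 -0.0026  0.0077]
```

>>> carry_out(offset=[[-0.07,-0.7,0],[-0.07,-0.7,0],[-0.07,-0.7,0],[-0.07,-0.7,0],[-0.07,-0.7,0],[-0.07,-0.7,0],[-0.07,-0.7,0],[-0.07,-0.7,0]], turn=[[0,0,0],[0,0,0],[0,0,0],[0,0,0],[0,0,0],[0,0,0],[0,0,0],[0,0,0]], hand=0.4)

```text
clock: 2.7
tcp_pos: [0.4525, 0.0067, 0.246]
orientation: [-3.136, 0.141, -0.002]
contact_force: [0.7, -0.7, 0.4]
grip_width: 0.0513
```

```bash
python3 - <<'E'
from h import *
d=grab('wrist','w1.png')
o=r.get_obs();print(o['tcp_pos'],o['orientation'],o['grip_width'])
R=np.array(d['R']);print('cam',-R.T@np.array(d['t']),R[2],d['fx'])
for n in('stop','dog','spacer'):
    for x in look_for(n,'wrist')[:3]:
        w=toworld(d,x['xyz']); print(n,round(x['score'],2),w.round(4),proj(d,w).round())
E
```

```text
[0.45260958 0.00347924 0.24574667] [-3.13743801e+00  1.45527451e-01 -1.48783000e-03] 0.05136519729508964
cam [ 0.53567734 -0.00119888  0.37546488] [-0.3176008   0.03038954 -0.94773742] 280.1343974749015
stop 0.62 [ 0.5115 -0.1044  0.0435] [420. 120.]
stop 0.54 [0.4685 0.2881 0.0467] [ 97. 186.]
dog 0.76 [0.5537 0.2471 0.0411] [109. 110.]
spacer 0.88 [0.354  0.242  0.0176] [171. 254.]
spacer 0.56 [0.4814 0.0946 0.0354] [254. 160.]
```

View pics/w1.png

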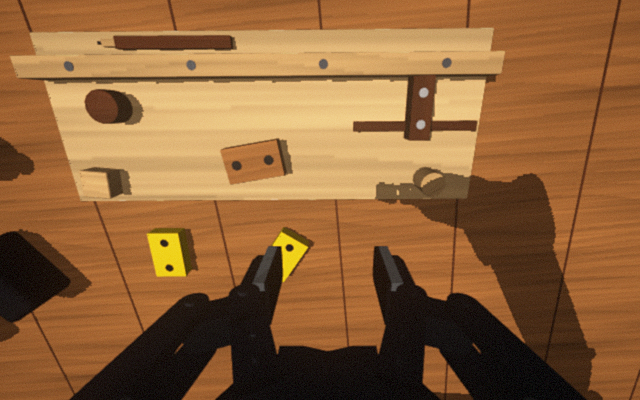

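Wrist view: spacer at (253,160), fence top front edge from (13,77) to (503,74), stop at (420,107), dog at (105,107). I'm refining the poses from these.

```bash
cat >> h.py <<'E'
JY=-.088; JC=np.array([.5205,.0725])
def J(x,y): c,s=np.cos(JY),np.sin(JY); return JC+np.array([c*x-s*y,s*x+c*y])
def toJ(p): c,s=np.cos(JY),np.sin(JY); q=np.array(p)[:2]-JC; return np.array([c*q[0]+s*q[1],-s*q[0]+c*q[1]])
E
python3 - <<'E'
from h import *
d=grab('wrist')
P={'fA':((13,77),.048),'fB':((503,74),.048),'kA':((353,127),.024),'kB':((477,126),.024),'stop_bl':((406,137),.044),'stop_br':((430,139),.044),'dog':((102,107),.044),
'c1':((220,149),.038),'c2':((280,139),.038),'c3':((287,173),.038),'c4':((230,184),.038)}
for k,(p,z) in P.items():
    w=unproj(d,p,z); print(k,w.round(4),'jig',toJ(w).round(4))
# pushing pose, with approach above
for z in (.12,.040): mv([*J(-.097,.018),z],JY,z)
E
```

```text
fA [0.5988 0.3217 0.048 ] jig [0.0561 0.2551]
fB [ 0.5487 -0.2001  0.048 ] jig [ 0.0521 -0.2691]
kA [ 0.5083 -0.0386  0.024 ] jig [-0.0024 -0.1118]
kB [ 0.4942 -0.1884  0.024 ] jig [-0.0033 -0.2622]
stop_bl [ 0.4924 -0.0972  0.044 ] jig [-0.0131 -0.1715]
stop_br [ 0.4873 -0.1249  0.044 ] jig [-0.0157 -0.1996]
dog [0.5599 0.2409 0.044 ] jig [0.0245 0.1712]
c1 [0.5    0.1224 0.038 ] jig [-0.0248  0.0479]
c2 [0.5044 0.0493 0.038 ] jig [-0.014  -0.0245]
c3 [0.4629 0.0471 0.038 ] jig [-0.0551 -0.0304]
c4 [0.4563 0.1197 0.038 ] jig [-0.0681  0.0413]
0.12 off [-0.0745 -0.1947  0.2504] turn [ 0.0003  0.     -0.0095]
0.04 off [-0.0744 -0.1948  0.4104] turn [ 0.0003  0.     -0.0095]
```

```bash
sed -i 's/^JY=.*/JY=-.092; JC=np.array([.5237,.0720])/' h.py; python3 - <<'E'
from h import *
print(r.get_obs()['tcp_pos'])
for z in (.12,.035): mv([*J(-.097,.016),z],JY,z)
E
```

```text
[ 0.45256388 -0.00163206  0.24525254]
0.12 off [-0.0678 -0.1912  0.2504] turn [ 0.0003  0.     -0.0068]
0.035 off [-0.0678 -0.1912  0.4204] turn [ 0.0003  0.     -0.0068]
```

>>> carry_out(offset=[[-0.068,-0.191,0.1],[-0.068,-0.191,0.25],[-0.068,-0.191,0.25],[-0.068,-0.191,0.25],[-0.068,-0.191,0.34],[-0.068,-0.191,0.42],[-0.068,-0.191,0.42],[-0.068,-0.191,0.42]], turn=[[0,0,-0.007],[0,0,-0.007],[0,0,-0.007],[0,0,-0.007],[0,0,-0.007],[0,0,-0.007],[0,0,-0.007],[0,0,-0.007]], hand=0.55)

```text
clock: 3.75
tcp_pos: [0.4284, 0.097, 0.0345]
orientation: [3.137, -0.144, -0.003]
contact_force: [-0.6, -0.2, 0.3]
grip_width: 0.0386
```

```bash
python3 - <<'E'
from h import *
d=grab('wrist');d=grab('wrist','w2.png')
o=r.get_obs();print(o['tcp_pos'],toJ(o['tcp_pos']),o['orientation'],o['grip_width'],o['contact_force'])
mv([*J(-.065,.016),.035],JY);mv([*J(-.007,.016),.035],JY)
E
```

```text
[0.42855004 0.09733966 0.03532485] [-0.09707553  0.01649105] [ 3.13779154e+00 -1.43255589e-01 -1.48343866e-04] 0.038595101737752435 [ 0.95129244  1.1998665  -0.92837925]
 off [0.0642 0.001  0.0006] turn [0.0004 0.     0.0005]
 off [0.1802 0.0011 0.0006] turn [0.0004 0.     0.0005]
```

View pics/w2.png

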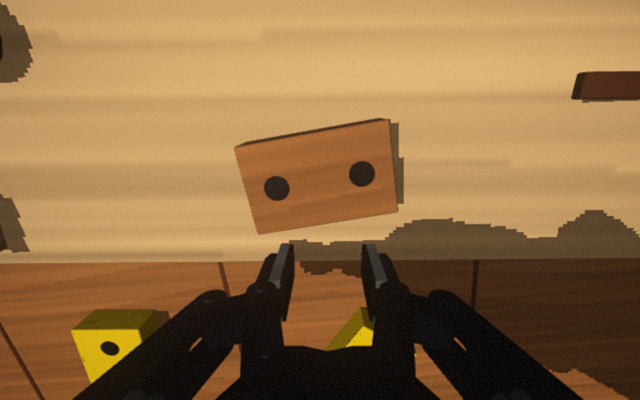

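Wrist view: the fingertips at (285,245) and (370,245) are centred behind the spacer's near edge, (257,233) to (398,213). Pushing now.

>>> carry_out(offset=[[0.018,0,0],[0.036,0,0],[0.054,0,0],[0.072,0,0],[0.09,0,0],[0.108,0,0],[0.126,0,0],[0.14,0,0]], turn=[[0,0,0],[0,0,0],[0,0,0],[0,0,0],[0,0,0],[0,0,0],[0,0,0],[0,0,0]])

```text
clock: 4.65
tcp_pos: [0.4988, 0.0921, 0.0353]
orientation: [-3.138, 0.14, -0.0]
contact_force: [-1.0, 0.4, 0.9]
grip_width: 0.0385
```

>>> carry_out(offset=[[0.008,0,0],[0.016,0,0],[0.024,0,0],[0.032,0,0],[0.036,0,0],[0.04,0,0],[0.04,0,0],[0.04,0,0]], turn=[[0,0,0],[0,0,0],[0,0,0],[0,0,0],[0,0,0],[0,0,0],[0,0,0],[0,0,0]])

```text
clock: 5.45
tcp_pos: [0.5178, 0.0905, 0.0353]
orientation: [3.138, -0.14, -0.0]
contact_force: [0.4, 0.3, 0.9]
grip_width: 0.0387
```

```bash
python3 - <<'E'
from h import *
d=grab('wrist');d=grab('wrist','w3.png')
o=r.get_obs();print(o['tcp_pos'],toJ(o['tcp_pos']),o['orientation'],o['contact_force'])
E
```

```text
[0.51774396 0.09044618 0.0353073 ] [-0.0076255   0.01782099] [ 3.13844130e+00 -1.39911869e-01 -5.76614264e-05] [0.07564496 0.39086627 0.77078828]
```

View pics/w3.png

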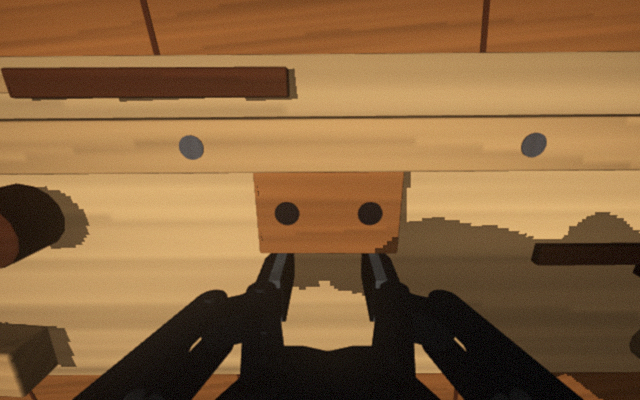

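The spacer, with its far edge at about row 172, is nearly on the fence and parallel to it. I'll nudge until force shows.

>>> carry_out(offset=[[0.002,0,0],[0.004,0,0],[0.006,0,0],[0.008,0,0],[0.01,0,0],[0.01,0,0],[0.01,0,0]], turn=[[0,0,0],[0,0,0],[0,0,0],[0,0,0],[0,0,0],[0,0,0],[0,0,0]])

```text
clock: 6.25
tcp_pos: [0.5187, 0.0902, 0.0345]
orientation: [3.137, -0.137, -0.011]
contact_force: [-10.2, 0.1, 7.0]
grip_width: 0.0383
```

Firm contact: 10 N on the fence with no further advance. I'll retreat and go to the +y end of the spacer.

```bash
sed -i 's/JC=np.array(.*/JC=np.array([.5222,.0720])/' h.py; python3 - <<'E'
from h import *
o=r.get_obs();print(o['tcp_pos'],toJ(o['tcp_pos']))
mv([*J(-.03,.018),.036],JY);mv([*J(-.03,.018),.1],JY);mv([*J(.026,.085),.1],JY);mv([*J(.026,.085),.042],JY)
E
```

```text
[0.51870909 0.0902384  0.03453615] [-0.00515172  0.01784056]
 off [-0.0497 -0.0005 -0.0026] turn [0.0014 0.0048 0.0031]
 off [-0.0506 -0.0003 -0.1306] turn [0.0014 0.0048 0.0031]
 off [ 0.062  -0.1337 -0.1317] turn [0.0014 0.0048 0.0031]
 off [ 0.0628 -0.134  -0.0157] turn [0.0014 0.0048 0.0031]
```

>>> carry_out(offset=[[-0.03,0,0],[-0.058,0,0],[-0.058,0,-0.08],[-0.058,0,-0.13],[-0.058,0,-0.13],[0,-0.07,-0.13],[0.054,-0.134,-0.13],[0.054,-0.134,-0.13]], turn=[[0,0,0],[0,0,0],[0,0,0],[0,0,0],[0,0,0],[0,0,0],[0,0,0],[0,0,0]])

```text
clock: 7.05
tcp_pos: [0.5592, 0.1596, 0.1004]
orientation: [-3.134, 0.134, -0.006]
contact_force: [0.3, 0.5, -0.4]
grip_width: 0.0385
```

>>> carry_out(offset=[[0,0,0],[0,0,0],[0,0,0],[0,0,0],[0,0,0],[0,0,0]], turn=[[0,0,0],[0,0,0],[0,0,0],[0,0,0],[0,0,0],[0,0,0]], hand=1.0)

```text
clock: 7.65
tcp_pos: [0.5556, 0.154, 0.1004]
orientation: [3.138, -0.141, 0.0]
contact_force: [0.3, 0.1, -0.3]
grip_width: -0.0002
```

```bash
python3 - <<'E'
from h import *
d=grab('wrist','w4.png')
o=r.get_obs();print(o['tcp_pos'],toJ(o['tcp_pos']),o['grip_width'],o['contact_force'])
mv([*J(.026,.085),.042],JY)
E
```

```text
[0.55567924 0.15410956 0.10040337] [0.02579422 0.08483807] 0.00011967230995947385 [ 0.04109269 -0.15069997 -0.4188671 ]
 off [ 0.0004 -0.0003  0.1168] turn [ 0.     -0.0001  0.0017]
```

View pics/w4.png

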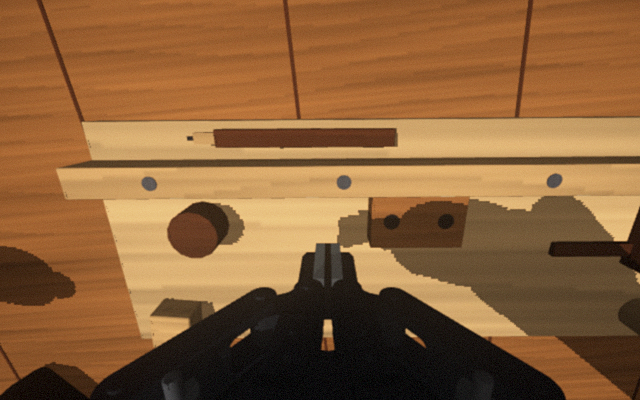

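The view shows the spacer flush on the fence at (368–468, 197–247), with the closed fingers clear to its left. Descending, then pushing along -y.

>>> carry_out(offset=[[0,0,0.06],[0,0,0.117],[0,0,0.117],[0,0.02,0.117],[0,0.04,0.117],[0,0.06,0.117],[0,0.08,0.117],[0,0.1,0.117]], turn=[[0,0,0],[0,0,0],[0,0,0],[0,0,0],[0,0,0],[0,0,0],[0,0,0],[0,0,0]])

```text
clock: 8.5
tcp_pos: [0.5518, 0.1035, 0.0427]
orientation: [-3.138, 0.141, -0.003]
contact_force: [0.3, 0.8, 0.8]
grip_width: -0.0001
```

>>> carry_out(offset=[[0.001,0.016,0],[0.001,0.032,0],[0.002,0.048,0],[0.002,0.064,0],[0.003,0.08,0],[0.003,0.09,0],[0.003,0.09,0]], turn=[[0,0,0],[0,0,0],[0,0,0],[0,0,0],[0,0,0],[0,0,0],[0,0,0]])

```text
clock: 9.2
tcp_pos: [0.5485, 0.0582, 0.0416]
orientation: [3.138, -0.142, -0.001]
contact_force: [0.6, -0.4, 0.2]
grip_width: -0.0001
```

```bash
python3 - <<'E'
from h import *
d=grab('wrist');d=grab('wrist','w5.png')
o=r.get_obs();print(o['tcp_pos'],toJ(o['tcp_pos']),o['contact_force'])
E
```

```text
[0.54845447 0.05926896 0.04156135] [ 0.02731305 -0.01026519] [-0.72238484 -0.00913717  0.07198491]
```

View pics/w5.png

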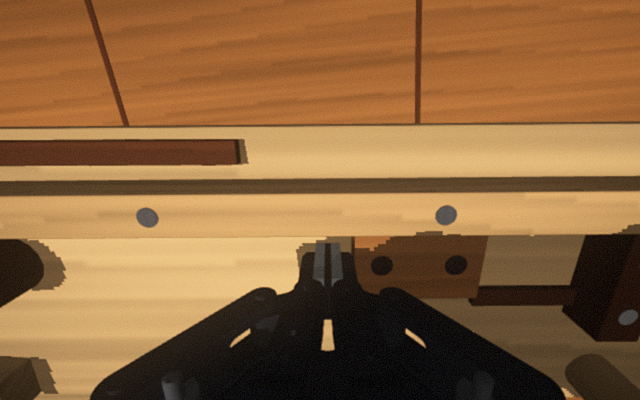

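```bash
python3 - <<'E'
from h import *
d=grab('wrist')
im=d['pixels'][:,:,::-1][200:330,300:620]
cv2.imwrite('pics/w5c.png',cv2.resize(im,None,fx=2.5,fy=2.5,interpolation=cv2.INTER_CUBIC))
for k,p,z in (('near-R',(478,298),.038),('near-L',(385,294),.038),('far-R',(487,237),.038),('keep',(470,287),.024),('keepnear',(472,304),.024),('h1',(381,265),.038),('h2',(456,264),.038),('fL',(20,239),.048),('fR',(620,232),.048)): print(k,toJ(unproj(d,p,z)).round(4))
E
```

```text
near-R [ 0.0077 -0.0961]
near-L [ 0.0103 -0.043 ]
far-R [ 0.046  -0.0941]
keep [ 0.0049 -0.0987]
keepnear [-0.0078 -0.1021]
h1 [ 0.029  -0.0396]
h2 [ 0.0297 -0.0802]
fL [0.0493 0.1389]
fR [ 0.0537 -0.1514]
```

View pics/w5c.png

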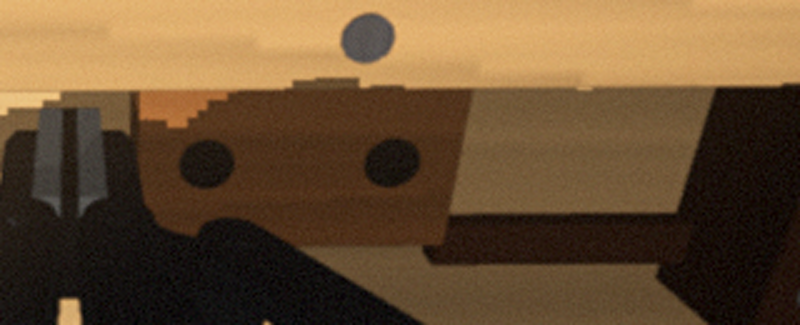

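The spacer (holes at crop (207,163) and (392,163)) is parallel to and flush on the fence, about to enter the pocket. I'll continue with a slight fence bias, then creep to contact.

>>> carry_out(offset=[[0.001,0.016,0],[0.001,0.032,0],[0.002,0.048,0],[0.002,0.064,0],[0.003,0.08,0],[0.003,0.096,0],[0.004,0.112,0],[0.004,0.12,0]], turn=[[0,0,0],[0,0,0],[0,0,0],[0,0,0],[0,0,0],[0,0,0],[0,0,0],[0,0,0]])

```text
clock: 10.15
tcp_pos: [0.5453, -0.0016, 0.0418]
orientation: [3.138, -0.142, -0.0]
contact_force: [-0.0, 0.9, -0.3]
grip_width: 0.0006
```

>>> carry_out(offset=[[0,0.003,0],[0,0.006,0],[0,0.009,0],[0,0.012,0],[0,0.015,0],[0,0.018,0],[0,0.018,0],[0,0.018,0]], turn=[[0,0,0],[0,0,0],[0,0,0],[0,0,0],[0,0,0],[0,0,0],[0,0,0],[0,0,0]])

```text
clock: 10.95
tcp_pos: [0.5446, -0.0094, 0.0418]
orientation: [3.138, -0.14, -0.0]
contact_force: [0.2, 0.7, 0.3]
grip_width: 0.0
```

```bash
python3 - <<'E'
from h import *
d=grab('wrist');d=grab('wrist')
im=d['pixels'][:,:,::-1][170:370,280:640]
cv2.imwrite('pics/w6.png',cv2.resize(im,None,fx=2.2,fy=2.2,interpolation=cv2.INTER_CUBIC))
o=r.get_obs();print(o['tcp_pos'],toJ(o['tcp_pos']),o['contact_force'])
E
```

```text
[ 0.54457252 -0.00935194  0.04179288] [ 0.02975173 -0.07895253] [ 0.08672792 -0.28615233 -0.89012256]
```

View pics/w6.png

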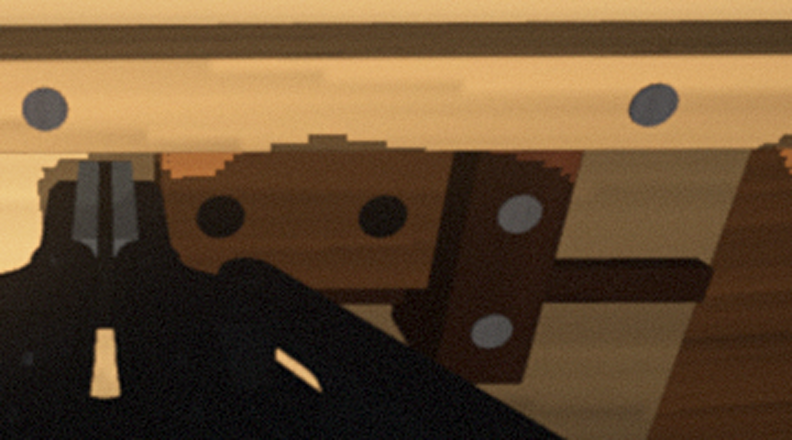

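The spacer is against or nearly against the crossbar (its end at crop x≈430–450), but no force yet. Creeping on.

>>> carry_out(offset=[[0,0.002,0],[0,0.004,0],[0,0.006,0],[0,0.008,0],[0,0.01,0],[0,0.01,0],[0,0.01,0]], turn=[[0,0,0],[0,0,0],[0,0,0],[0,0,0],[0,0,0],[0,0,0],[0,0,0]])

```text
clock: 11.75
tcp_pos: [0.5441, -0.012, 0.0419]
orientation: [-3.136, 0.137, -0.0]
contact_force: [-0.2, 6.4, 0.0]
grip_width: 0.0002
```

```bash
python3 - <<'E'
from h import *
o=r.get_obs();p=toJ(o['tcp_pos']);print(p,o['contact_force'])
for x,y,z in ((p[0],p[1]+.02,.042),(p[0],p[1]+.02,.1),(-.035,-.131,.1),(-.035,-.131,.042),(-.01,-.131,.042)): mv([*J(x,y),z],JY)
E
```

```text
[ 0.02949184 -0.08167665] [-0.16615099  6.37353457  0.01890516]
 off [ 0.0002 -0.04   -0.0002] turn [-0.0016  0.      0.0031]
 off [ 0.0002 -0.0403 -0.1162] turn [-0.0016  0.      0.0031]
 off [-0.1294  0.0978 -0.1165] turn [-0.0016  0.      0.0031]
 off [-0.1294  0.098  -0.0005] turn [-0.0016  0.      0.0031]
 off [-0.0794  0.0983 -0.0005] turn [-0.0016  0.      0.0031]
```

Commanded y is about 2.5 mm ahead of the measured value, so I'm reducing y by 0.005.

>>> carry_out(offset=[[0,-0.02,0],[0,-0.045,0],[0,-0.045,-0.06],[0,-0.045,-0.117],[-0.06,-0.045,-0.117],[-0.13,0.03,-0.117],[-0.13,0.093,-0.117],[-0.13,0.093,-0.117]], turn=[[0,0,0],[0,0,0],[0,0,0],[0,0,0],[0,0,0],[0,0,0],[0,0,0],[0,0,0]])

```text
clock: 12.55
tcp_pos: [0.4737, -0.059, 0.1003]
orientation: [3.135, -0.149, -0.002]
contact_force: [0.1, 0.4, -0.0]
grip_width: 0.0001
```

>>> carry_out(offset=[[0,0,0],[0,0,0],[0,0,0]], turn=[[0,0,0],[0,0,0],[0,0,0]])

```text
clock: 12.85
tcp_pos: [0.4759, -0.0535, 0.1004]
orientation: [-3.138, 0.137, -0.001]
contact_force: [-0.1, 0.2, -1.2]
grip_width: -0.0001
```

```bash
python3 - <<'E'
from h import *
d=grab('wrist','w7.png')
o=r.get_obs();p=toJ(o['tcp_pos']);print(p,o['tcp_pos'],o['contact_force'])
for x,y,z in ((-.035,-.131,.042),(-.01,-.131,.042)): mv([*J(x,y),z],JY)
E
```

```text
[-0.03470916 -0.12938879] [ 0.47575065 -0.05365287  0.10030363] [-0.11938458 -0.24536011  0.50496521]
 off [-0.0006  0.0033  0.1166] turn [-0.0003 -0.0002  0.0031]
 off [0.0494 0.0035 0.1166] turn [-0.0003 -0.0002  0.0031]
```

View pics/w7.png

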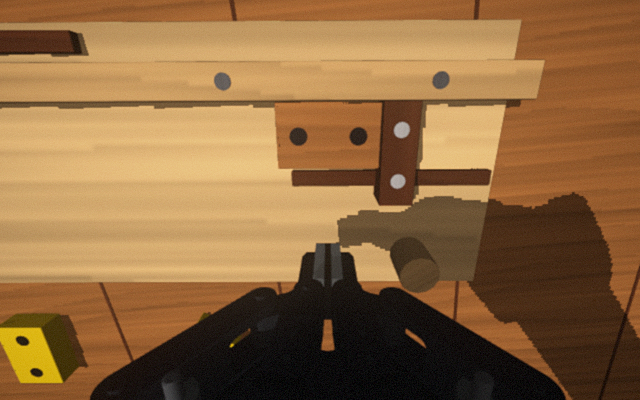

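The spacer (278–382, 103–170) sits against both the fence and the crossbar. I'll finish with a light confirming push onto the fence, above the keeper.

>>> carry_out(offset=[[0,0,0.06],[0,0,0.117],[0,0,0.117],[0.02,0,0.117],[0.036,0,0.117],[0.044,0,0.117],[0.05,0,0.117],[0.05,0,0.117]], turn=[[0,0,0],[0,0,0],[0,0,0],[0,0,0],[0,0,0],[0,0,0],[0,0,0],[0,0,0]])

```text
clock: 13.7
tcp_pos: [0.501, -0.0572, 0.0424]
orientation: [3.138, -0.141, 0.002]
contact_force: [0.7, 0.2, 0.3]
grip_width: -0.0002
```

>>> carry_out(offset=[[0.002,0,0],[0.004,0,0],[0.006,0,0],[0.008,0,0],[0.01,0,0],[0.012,0,0],[0.013,0,0],[0.013,0,0]], turn=[[0,0,0],[0,0,0],[0,0,0],[0,0,0],[0,0,0],[0,0,0],[0,0,0],[0,0,0]])

```text
clock: 14.5
tcp_pos: [0.5065, -0.0577, 0.0417]
orientation: [3.138, -0.14, -0.001]
contact_force: [-0.0, -0.5, -0.7]
grip_width: 0.0001
```

>>> carry_out(offset=[[0.002,0,0],[0.004,0,0],[0.006,0,0],[0.008,0,0],[0.01,0,0],[0.01,0,0],[0.01,0,0]], turn=[[0,0,0],[0,0,0],[0,0,0],[0,0,0],[0,0,0],[0,0,0],[0,0,0]])

```text
clock: 15.2
tcp_pos: [0.5067, -0.0578, 0.0407]
orientation: [3.138, -0.139, -0.015]
contact_force: [-10.5, 1.9, 8.7]
grip_width: 0.0001
```

Immediate contact, 10 N: flush on the fence. Retreating for a final look.

>>> carry_out(offset=[[-0.02,0,0],[-0.06,0,0],[-0.07,0,0],[-0.07,0,-0.06],[-0.07,0,-0.14],[-0.07,0,-0.2],[-0.07,0,-0.2],[-0.07,0,-0.2]], turn=[[0,0,0],[0,0,0],[0,0,0],[0,0,0],[0,0,0],[0,0,0],[0,0,0],[0,0,0]])

```text
clock: 16.0
tcp_pos: [0.4777, -0.0552, 0.1425]
orientation: [3.138, -0.141, 0.004]
contact_force: [-0.4, 0.5, 0.6]
grip_width: -0.0003
```

```bash
python3 - <<'E'
from h import *
d=grab('wrist');d=grab('wrist')
im=d['pixels'][:,:,::-1][60:260,220:540]
cv2.imwrite('pics/w8.png',cv2.resize(im,None,fx=2.5,fy=2.5,interpolation=cv2.INTER_CUBIC))
t=grab('top')
for n in('spacer','stop','plug','offcut','pencil'):
    for x in look_for(n,'top')[:3]: print(n,round(x['score'],2),toworld(t,x['xyz']).round(3))
print(r.get_obs()['contact_force'])
E
```

```text
spacer 0.71 [ 0.537 -0.032  0.037]
spacer 0.71 [0.337 0.08  0.019]
spacer 0.65 [0.356 0.244 0.02 ]
offcut 0.91 [0.464 0.289 0.041]
pencil 0.83 [0.615 0.173 0.027]
[-0.33966654 -0.2239065   0.23137118]
```

View pics/w8.png

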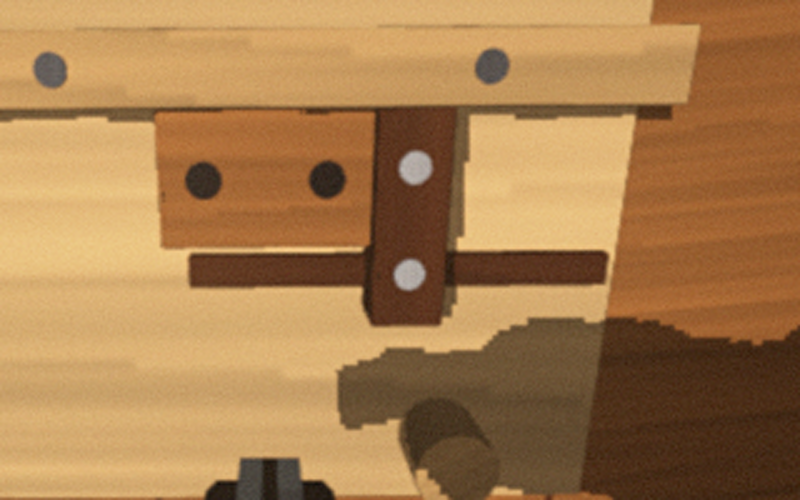

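The spacer is flush against the fence and the crossbar, with a gap to the keeper. The bystanders are in place and the robot is clear. Handing in.

```bash
python3 -c "
from bench import r
print(r.hand_in())"
```

```text
the job is handed in; nothing more can be done
None
```

I pushed the brown-orange two-hole spacer against the fence at mid-board with two fingertips until about 10 N showed. I then slid it along the fence into the T-stop pocket until it met the crossbar at about 6 N. A last push onto the fence met about 10 N at once, so it was already flush. I handed in at about 16 s of the 54 s allowed; no verdict is reported.

**Last checks:**
- **Spacer:** the final wrist picture shows it parallel and flush against both the fence and the crossbar, clear of the keeper strip. The gripper was raised clear and the force reading was near zero.
- **Bystanders:** the network put the offcut and pencil within about 5 mm of where they started.
- **Plug and stop:** the network did not report either of them in the last top picture. In the wrist picture the plug looks undisturbed, but I did not measure it.
- **Disagreement:** my pictures differed on the jig's angle by about 0.02 rad and on its position by a few mm. I relied on contact forces for the final seating instead.

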